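# Knock a stuck clamp shoe out of its die

## Task

An aluminium clamp shoe is stuck below the surface of its nest in the green die. Take the C-shaped knockout tool by its black grip, reach its lower arm under the die from the open front, feel for the hole in the underside and push the pin all the way up through it so that the shoe stands well proud; do not ram the die. Then stand the tool back upright on the bench, clear of the die, lift the shoe out and leave it lying flat in the grey tray, without disturbing the other things on the bench.

Things in the scene. Friction and masses are not known exactly. Their poses are not given: they have to be found in the camera images.
- die: Green die, fixed to the bench. Origin: on the bench straight below the nest's middle. Plate 110 (x) by 130 (y) mm, top at z = 84, on two side legs (along x, 14 thick, inner faces at y = +-51; feet 10 high reach y = +-104). Underneath it is open at the front (its -x side, towards the robot) and the back. Front edge at x = -55
- nest (a point): Middle of the nest's mouth, level with the die's top (z = 84), axes as the die. The nest is a window 36 (x) by 62 (y) mm, 20 deep. Two sprung jaws in its x walls, 7.5 to 18.5 mm above its floor, pinch the shoe: moving it up takes roughly 5 to 9 N, and it stays where it is pushed to while its lower end is between the jaws
- under (a point): Point under the nest's middle on the underside (z = 56) of the steel knockout plate that floors the nest (top z = 64, 8 thick; 100 by 76 mm). A 14 mm knockout hole goes straight up through it. It lies on the die's y axis (x = 0), but the plate was clamped at an unknown place: the hole's centre is anywhere from y = -12 to +12 mm, out of sight; feel for it from below
- shoe: The stuck part: plain aluminium block 34 (x) by 60 (y) by 18 (z) mm with two dark screw holes on top, about 0.1 kg. Origin: centre of its underside. At the start it lies flat on the nest's floor, its axes along the die's, its top 2 mm below the die's top
- tool: C-shaped steel knockout tool, loose, about 0.4 kg, standing on its foot. Origin: underside of the foot, on the pin's axis. Foot (lower arm): x = -86 to +24, 44 wide, 10 high. Spine: x = -86 to -72, 24 wide. Upper arm: z = 95 to 107, 22 wide, from the spine to above the pin. x points from spine to pin: with it along die x, the tool slides in from the front, the die's plate between its two arms
- tip (a point): Top centre of the tool's round pin, 31 mm above the tool's origin. The pin is 10 mm across and stands 21 mm up from the foot's top. Once it is all the way up the hole, the foot meets the underside of the knockout plate: a firm stop, with the shoe raised 13 mm and its top 11 mm proud
- grip (a point): Centre of the tool's black square grip (22 by 22 mm, z = 107 to 158), straight above the pin, 136 mm above the tool's origin. Take it from above, fingers on its y faces (the upper arm leaves it towards -x)
- tray: Open grey tray, fixed, 150 (x) by 180 (y) mm outside, 32 high, walls and floor about 4 to 5 thick. Origin: centre of its underside
- socket: Bystander: steel socket, upright tube 34 mm across, 36 high. Origin: centre of its underside
- carton: Bystander: cardboard box 60 by 60 by 55 mm. Origin: centre of its underside
- jar: Bystander: closed amber jar 52 mm across, 75 high. Origin: centre of its underside

How it is judged (in metres and radians):
On the way, in this order (a step that is already met when the one before it is completed fails the run):
1. the pin stands up through the hole and has raised the shoe at least 8 mm in its nest (z of shoe in the frame of die above 0.072 m and z of tip in the frame of die above 0.07 m and horizontal distance between tip and die below 0.02 m), for 0.2 s.
2. the tool stands on the bench clear of the die while the shoe still stands proud in its nest (z of shoe in the frame of die above 0.069 m and horizontal distance between shoe and die below 0.02 m and height (world z) of tool below 0.006 m and angle between tool's own z axis and vertical below 0.08 rad and horizontal distance between tip and die above 0.08 m and contact force between the fingers and tool below 0.1 N), for 0.1 s.
At the end, for the whole second after the job is handed in: the shoe lies flat on the tray's floor (upright within 0.1 rad, origin below 12 mm), the tool stands upright on the bench (within 0.08 rad) with its pin at least 80 mm from the middle of the die, both released and at rest (x of shoe in the frame of tray between -0.065 and 0.065 m and y of shoe in the frame of tray between -0.08 and 0.08 m and height (world z) of shoe below 0.012 m and angle between shoe's own z axis and vertical below 0.1 rad and linear speed of each of shoe, tool below 0.02 m/s and height (world z) of tool below 0.006 m and angle between tool's own z axis and vertical below 0.08 rad and horizontal distance between tip and die above 0.08 m); the robot touches nothing.
It fails at once if the die is rammed with the tool (over 60 N) (contact force between tool and die above 60 N).
It fails at once if the socket is moved over 20 mm (distance of socket from where it was at the start of the episode above 0.02 m).
It fails at once if the carton is moved over 20 mm (distance of carton from where it was at the start of the episode above 0.02 m).
It fails at once if the jar is moved over 20 mm (distance of jar from where it was at the start of the episode above 0.02 m).
It also fails if it takes over 72 s, if anything falls off the work surface, if the arm or the gripper's body presses on something with over 40 N, if the wrist force passes 120 N, or if a joint passes its speed limit or range.

## Robot

A 6-joint arm with a two-finger parallel gripper is mounted at the origin on the work surface. World frame = base frame: x ahead of the robot, y to its left, z up, the work surface at z = 0. Lengths are in m, angles in degrees, forces in N, time in s.
With the tool pointing down it reaches from about 0.4 to 0.825 m from the base axis. Payload 7 kg.
Tool frame: the origin (TCP) lies midway between the tips of the shut fingers; the grasp point (between the pads) lies 19 mm behind it; z points along the fingers, y is the line along which they close (so a half turn about z gives the same grasp; the last joint's range is limited). The gripper opens to 88 mm and grips with 3 to 60 N. Pads are 19 mm wide; open, the fingers measure 130 mm over their backs; the gripper's body (78 mm by 193 mm) begins 47 mm behind the grasp point.
Start: joints at [-50.586, 20.546, 0.682, 0, -70.136, -16.507], TCP at [0.263, -0.622, 0.227] pointing down, gripper open.
Joint ranges: [-176.03, 176.03], [-82.01, 121.73], [-58.28, 71.71], [-173.87, 95.51], [-174.79, -0.11], [-173.66, 173.66]. Speed limits (degrees/s): [136.94, 136.94, 172.46, 180, 180, 180].

## Interface

Orientations are given as [roll, pitch, yaw] about the fixed x, y, z axes, in that order (R = Rz(yaw) Ry(pitch) Rx(roll)).
In Python, from plant import r gives the robot as it stands. The module is installed in compiled form; this text tells all that it offers.
- The arm moves only by the tool play_rows, never from a script. Its argument "rows" is a list of rows, each an object with "slide": the shift along the tool's x, y, z as a fraction of full scale, a list of three; "delta_rot": the turn, a rotation vector about the tool's x, y, z as a fraction of full scale, a list of three; "fingers": the opening, from -1 (shut) to 1 (fully open). In form: [{"slide": [x, y, z], "delta_rot": [rx, ry, rz], "fingers": fingers}, ...]. A call has 1 to 8 rows; each row shifts and turns the commanded pose from where the row before left it, along the tool's axes as they then stand; what a row does not reach is not made up. Full scale, the value 1, is 0.15 m for a shift and 0.08 rad for a turn. A row lasts 1/8 s, in which the tool goes at most 62.5 mm and 10.7 degrees, less where a joint would pass 70% of its speed; a pose out of reach is approached as far as the arm can. A call with a number of a shift or a turn outside -1 to 1 is refused whole. A call with a gripper value outside its range is refused whole. The fingers move at their own pace and stop on an object; "squeeze" is the grip in N (left out, the last holds). Time passes only in rows, so rows that do not move let the fingers close. It gives the time, the measured TCP pose, the force, the opening and the grip force at its end, in the units of the state.
- r.get_state(): the state, without advancing time (a new reading comes with each control period).
- r.capture(name): name is "scene" or "top" or "wrist"; returns a dict with "image" (384x512x3 uint8, blue, green, red), "fx", "fy", "cx", "cy" (pixels), "R" (3x3) and "t" (3): a world point X has camera coordinates R X + t; the wrist camera has in their place "T_tool_cam" (4x4, takes a point from camera to tool coordinates, whose origin is the TCP and whose axes are the flange's). Camera axes: x right, y down, z forward; pixel columns grow to the right and rows downward; lengths in m; the calibration is good to about 2 mm. A picture is of the moment at which its call begins: read the wrist's pose just before it. There is no depth.
- r.close_job(): hands the job in; it is judged then, once.
The state is a dict: "time_s": time; "joints": joint angles; "qd": joint speeds; "joint_torque": joint torques, N m; "tcp_pos": TCP position; "eef_rot": TCP orientation; "contact_force": force on the tool from outside, world axes, zero at the start; "moment": the same for the moment, N m; "gripper_width": finger opening in m; "gripper_force": force on a finger pad.
Only numpy, scipy, OpenCV 4.12 (cv2) and the standard library are available. Lean on these libraries where they do the work, as an engineer would, in place of code of your own. Each camera call takes 0.05 s, during which the arm holds its last target. There are 200 camera calls.

## Working session

There is one attempt and no reset: what is moved stays moved. The work goes in short steps, Python scripts to look and compute and a tool call to move; the robot and the scene stay as the last step left them, time stands still between calls to the robot, and variables do not carry over. Pictures are saved under pics/ and viewed, at most 10 in all, crops included, and the job is handed in when it is done.

Besides the shell and the picture viewer there is one more tool, called as name([rows], argument=value, ...), one row to a line, values as JSON. play_rows: Moves the arm, as the interface text tells. Shift numbers are shares of 0.15 m and turn numbers shares of 0.08 rad, none past 1 either way. Its arguments: {"type":"object","properties":{"rows":{"type":"array"},"squeeze":{"type":"number"}},"required":["rows"]}

```bash
mkdir -p pics; ls
python3 - <<'E'
from plant import r
import cv2,numpy as np
s=r.get_state();print(s)
a=r.capture("scene");b=r.capture("top")
for n,c in(("scene",a),("top",b)):
    cv2.imwrite(f"pics/{n}0.png",c["image"]);print(n,c["fx"],c["cx"],c["cy"],np.round(c["R"],4).tolist(),np.round(c["t"],4).tolist())
E
```

```text
pics
{'time_s': 0.0, 'joints': array([-5.05869586e+01,  2.05919685e+01,  6.31871158e-01, -1.85147520e-02,
       -7.01356404e+01, -1.65078646e+01]), 'qd': array([ 0.03005477, -0.00797174, -0.07603042,  0.0081945 , -0.02514553,
        0.05674719]), 'joint_torque': array([ 7.48211664e-05, -5.82724750e+01,  2.93043673e+01,  6.99712202e+00,
        6.71414149e-03, -1.30416574e-04]), 'tcp_pos': array([ 0.26249251, -0.62132616,  0.22560727]), 'eef_rot': array([ 1.79903263e+02, -1.05185837e-02, -1.57101120e+02]), 'contact_force': array([ 0.50518228, -0.34461738,  0.53151759]), 'moment': array([ 0.00586349, -0.00403124,  0.01626545]), 'gripper_force': 0.0, 'gripper_width': 0.08771505023576792}
scene 425.5560493886825 247.5424742219842 191.133296471452 [[0.0977, 0.9951, -0.0161], [0.5667, -0.0689, -0.8211], [-0.8181, 0.0711, -0.5706]] [-0.0305, -0.2711, 1.6478]
top 347.07473311130695 252.22504066254015 187.99850977335916 [[0.0257, -0.9996, -0.0105], [-0.9875, -0.0237, -0.1557], [0.1554, 0.0144, -0.9877]] [-0.0452, 0.6469, 0.7873]
```

View pics/scene0.png

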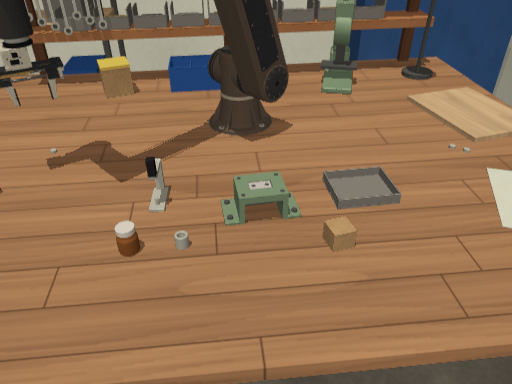

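View pics/top0.png

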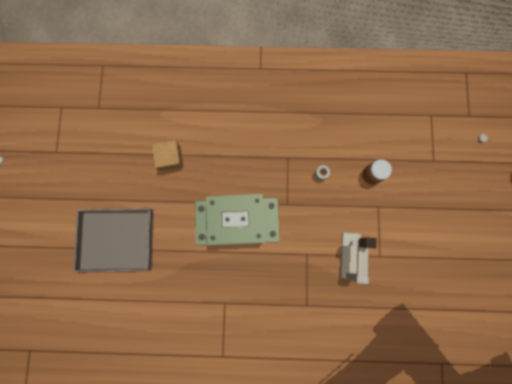

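The scene view shows the tool (158,185), die (260,195), tray (360,187), jar, socket and carton. In the top view the die is at (237,219), tray (115,240), tool foot (355,258) with grip (368,242), jar (378,172), socket (323,172) and carton (166,155).

```bash
cat > h.py <<'E'
from plant import r
import cv2,numpy as np
def ray(c,uv,z):
    R=np.array(c["R"]);t=np.array(c["t"]);o=-R.T@t
    d=R.T@np.array([(uv[0]-c["cx"])/c["fx"],(uv[1]-c["cy"])/c["fy"],1]);return o+d*(z-o[2])/d[2]
def big(mask):
    cs,_=cv2.findContours(mask.astype(np.uint8),0,cv2.CHAIN_APPROX_NONE);return max(cs,key=cv2.contourArea)
def rect(c,mask,z):
    k=big(mask)[:,0,:];P=np.array([ray(c,p,z)[:2] for p in k])*1000
    return cv2.minAreaRect(P.astype(np.float32)),len(k)
def roi(shape,u0,u1,v0,v1):
    m=np.zeros(shape[:2],bool);m[v0:v1,u0:u1]=1;return m
E
python3 - <<'E'
from h import *
c=r.capture("top");im=c["image"];h=cv2.cvtColor(im,cv2.COLOR_BGR2HSV)
for p in[(237,205),(235,219),(203,222),(362,277),(345,262),(353,262),(368,242),(115,240)]:print(p,im[p[1],p[0]],h[p[1],p[0]])
g=(h[...,0]>38)&(h[...,0]<85)&(h[...,1]>45)
g&=roi(im.shape,185,290,185,255)
print("die plate",rect(c,g,.03), rect(c,g&roi(im.shape,208,263,185,255),.084))
w=(h[...,1]<60)&(h[...,2]>120)
print("shoe",rect(c,w&roi(im.shape,218,252,208,230),.082))
print("foot",rect(c,w&roi(im.shape,335,380,228,290),.010))
d=(h[...,2]<60)
print("grip",rect(c,d&roi(im.shape,356,382,232,252),.158))
print("tray",rect(c,(h[...,1]<70)&(h[...,2]<130)&roi(im.shape,70,160,200,280),.032))
for n,p,z in(("jar",(381,169),.075),("socket",(323,172),.036),("carton",(166,153),.055)):print(n,ray(c,p,z))
cv2.imwrite("pics/crop1.png",cv2.resize(im[180:292,190:390],None,fx=4,fy=4,interpolation=cv2.INTER_CUBIC))
E
```

```text
(237, 205) [126 158 146] [ 41  52 158]
(235, 219) [181 191 188] [ 39  13 191]
(203, 222) [116 149 136] [ 42  56 149]
(362, 277) [167 178 183] [ 21  22 183]
(345, 262) [102 115 122] [ 20  42 122]
(353, 262) [159 177 184] [ 22  35 184]
(368, 242) [49 55 65] [11 63 65]
(115, 240) [106 116 125] [ 16  39 125]
die plate (((573.4146728515625, 7.5815582275390625), (111.133056640625, 194.9427947998047), 3.9304468631744385), 239) (((569.4593505859375, 7.395465850830078), (105.7156982421875, 124.5361099243164), 2.6102826595306396), 195)
shoe (((571.2459106445312, 9.430967330932617), (48.06572723388672, 76.05303955078125), 1.4487242698669434), 108)
foot (((487.96466064453125, -284.4259338378906), (58.73815155029297, 119.13473510742188), 89.14639282226562), 149)
grip (((523.666015625, -259.7488098144531), (12.213504791259766, 14.532554626464844), 88.71285247802734), 22)
tray (((516.5870971679688, 305.2433166503906), (146.986328125, 182.3262939453125), 2.5266060829162598), 262)
jar [ 0.69644368 -0.3312171   0.075     ]
socket [ 0.69421888 -0.20250614  0.036     ]
carton [0.72862247 0.18389371 0.055     ]
```

View pics/crop1.png

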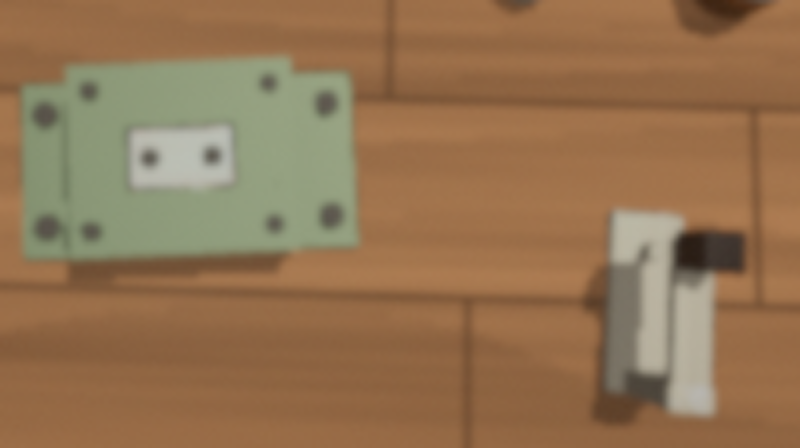

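The crop shows the die plate corners at (65,66), (290,56), (298,250) and (68,260). The tool foot's left edge runs (613,210)–(603,390) with its front edge at (683,214), and the grip's top face is near (728,252).

Run:
```python
from h import *
c=r.capture("top")
f=lambda p,z:np.round(ray(c,(p[0]/4+190-.4,p[1]/4+180-.4),z)[:2]*1000,1)
print("cam",-np.array(c["R"]).T@np.array(c["t"]))
P=[f(p,.084) for p in((65,66),(290,56),(298,250),(68,260))];print(P,np.mean(P,0))
print("legs",[f(p,.010) for p in((22,87),(350,71),(358,246),(25,260))])
print("shoe",[f(p,.082) for p in((128,129),(234,124),(236,184),(130,189))])
print("foot",[f(p,.010) for p in((613,210),(683,214),(603,390))])
print("grip top",[f(p,.158) for p in((744,234),(744,271),(710,233),(710,268))], "spine top",[f(p,.107) for p in((668,414),(715,416))])
```

```text
cam [ 0.51762339 -0.04115312  0.87787315]
[array([621. ,  77.1]), array([630. , -52.7]), array([519.4, -59.6]), array([510.5,  70.2])] [570.225   8.75 ]
legs [array([616.6, 114.6]), array([631.8, -91.8]), array([523. , -98.3]), array([509.2, 107.2])]
shoe [array([585.6,  39.4]), array([590. , -21.4]), array([555.8, -23.5]), array([551.4,  36.9])]
foot [array([ 549.1, -255.6]), array([ 547.7, -298.7]), array([ 440.5, -247.9])]
grip top [array([ 533.2, -285.6]), array([ 514.5, -285.1]), array([ 533.3, -268.3]), array([ 515.6, -267.9])] spine top [array([ 437.5, -259.5]), array([ 437.1, -284.6])]
```

play_rows([
  {"slide": [0, 0, -0.15], "delta_rot": [0, 0, 0.94], "fingers": 1},
  {"slide": [0, 0, -0.15], "delta_rot": [0, 0, 0.94], "fingers": 1},
  {"slide": [0, 0, -0.15], "delta_rot": [0, 0, 0.94], "fingers": 1},
  {"slide": [0, 0, -0.15], "delta_rot": [0, 0, 0.94], "fingers": 1},
  {"slide": [0, 0, 0], "delta_rot": [0, 0, 0.94], "fingers": 1},
  {"slide": [0, 0, 0], "delta_rot": [0, 0, 0.94], "fingers": 1},
])

```text
time_s: 0.95
tcp_pos: [0.2627, -0.6217, 0.3167]
eef_rot: [180.0, 0.0, 176.9]
contact_force: [-0.5, 0.2, -0.7]
gripper_width: 0.0874
gripper_force: 0.0
```

```bash
cat >> h.py <<'E'
from scipy.spatial.transform import Rotation as Ro
def Rt(s): return Ro.from_euler("xyz",s["eef_rot"],degrees=True)
def go(x,y,z,yaw=None):
    s=r.get_state();R=Rt(s)
    d=R.inv().apply(np.array([x,y,z])-s["tcp_pos"])
    print("t",round(s["time_s"],2),"tcp",np.round(s["tcp_pos"],4),"rpy",np.round(s["eef_rot"],2),"F",np.round(s["contact_force"],1),"w",round(s["gripper_width"],4))
    print("total slide units",np.round(d/.15,3),"| mm",np.round(d*1000,1))
    if yaw is not None: print("rz units",np.round((R.inv()*Ro.from_euler("xyz",[180,0,yaw],degrees=True)).as_rotvec()/.08,2))
E
python3 -c "
from h import *
go(.50,-.276,.32,177)
print(r.capture('wrist')['T_tool_cam'])"
```

```text
t 0.95 tcp [ 0.2627 -0.6217  0.3167] rpy [1.8000e+02 2.0000e-02 1.7691e+02] F [-0.5  0.2 -0.7] w 0.0874
total slide units [-1.455  2.386 -0.022] | mm [-218.3  358.    -3.3]
rz units [ 0.    0.   -0.02]
[[-4.11471314e-04 -9.63047004e-01 -2.69333063e-01  7.16400033e-02]
 [ 9.99999755e-01 -2.43583968e-04 -6.56764532e-04 -1.37608172e-03]
 [ 5.66889899e-04 -2.69333267e-01  9.63046868e-01 -1.57874892e-01]
 [ 0.00000000e+00  0.00000000e+00  0.00000000e+00  1.00000000e+00]]
```

play_rows([
  {"slide": [-0.208, 0.341, 0], "delta_rot": [0, 0, 0], "fingers": 1},
  {"slide": [-0.208, 0.341, 0], "delta_rot": [0, 0, 0], "fingers": 1},
  {"slide": [-0.208, 0.341, 0], "delta_rot": [0, 0, 0], "fingers": 1},
  {"slide": [-0.208, 0.341, 0], "delta_rot": [0, 0, 0], "fingers": 1},
  {"slide": [-0.208, 0.341, 0], "delta_rot": [0, 0, 0], "fingers": 1},
  {"slide": [-0.208, 0.341, 0], "delta_rot": [0, 0, 0], "fingers": 1},
  {"slide": [-0.208, 0.341, 0], "delta_rot": [0, 0, 0], "fingers": 1},
  {"slide": [0, 0, 0], "delta_rot": [0, 0, 0], "fingers": 1},
])

```text
time_s: 2.0
tcp_pos: [0.5011, -0.2722, 0.3163]
eef_rot: [180.0, -0.0, 177.4]
contact_force: [-0.2, -0.4, 0.3]
gripper_width: 0.0879
gripper_force: 0.0
```

```bash
cat >> h.py <<'E'
def wcap():
    s=r.get_state();c=r.capture("wrist");T=np.array(c["T_tool_cam"]);R=Rt(s).as_matrix()
    Rwc=R@T[:3,:3];o=R@T[:3,3]+s["tcp_pos"];c["R"]=Rwc.T;c["t"]=-Rwc.T@o;return c
E
python3 -c "
from h import *
import pickle
go(.50,-.276,.32,177)
c=wcap();pickle.dump(c,open('w1.pkl','wb'));cv2.imwrite('pics/w1.png',c['image'])"
```

```text
t 2.0 tcp [ 0.5011 -0.2722  0.3163] rpy [179.97  -0.   177.39] F [-0.2 -0.4  0.3] w 0.0879
total slide units [ 0.006 -0.025 -0.025] | mm [ 0.9 -3.8 -3.7]
rz units [ 0.01 -0.    0.09]
```

View pics/w1.png

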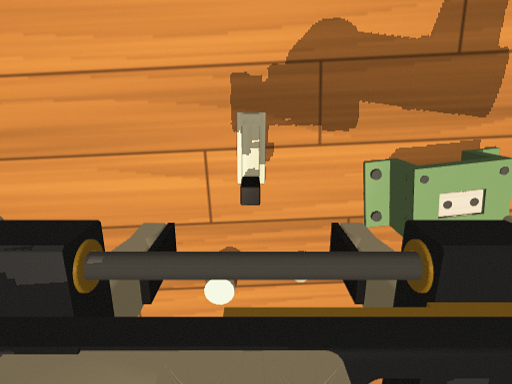

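The wrist view shows the grip's top face around cols 241–260, rows 186–205, and the upper arm running up to (250,113) nearly straight along the image columns.

Run:
```python
from h import *
import pickle
c=pickle.load(open('w1.pkl','rb'));im=c['image'].astype(int)
g=cv2.cvtColor(c['image'],cv2.COLOR_BGR2GRAY).astype(int)
print("col250",list(zip(range(106,212,2),g[106:212:2,250])))
for v in(182,192,200):print(v,g[v,234:268])
for v in(120,140,170):print(v,g[v,230:275])
```

```text
col250 [(106, np.int64(81)), (108, np.int64(81)), (110, np.int64(83)), (112, np.int64(92)), (114, np.int64(134)), (116, np.int64(143)), (118, np.int64(144)), (120, np.int64(142)), (122, np.int64(139)), (124, np.int64(141)), (126, np.int64(138)), (128, np.int64(138)), (130, np.int64(137)), (132, np.int64(138)), (134, np.int64(139)), (136, np.int64(138)), (138, np.int64(139)), (140, np.int64(137)), (142, np.int64(136)), (144, np.int64(137)), (146, np.int64(137)), (148, np.int64(206)), (150, np.int64(128)), (152, np.int64(124)), (154, np.int64(240)), (156, np.int64(236)), (158, np.int64(236)), (160, np.int64(235)), (162, np.int64(236)), (164, np.int64(235)), (166, np.int64(236)), (168, np.int64(206)), (170, np.int64(136)), (172, np.int64(137)), (174, np.int64(138)), (176, np.int64(80)), (178, np.int64(16)), (180, np.int64(16)), (182, np.int64(17)), (184, np.int64(15)), (186, np.int64(22)), (188, np.int64(60)), (190, np.int64(63)), (192, np.int64(62)), (194, np.int64(60)), (196, np.int64(56)), (198, np.int64(60)), (200, np.int64(57)), (202, np.int64(55)), (204, np.int64(46)), (206, np.in
[... 347 characters left out ...]
57 157 157 158 160 164  74  45  60  63  60  59  58  60  58  59  57  59
  56  57  52  56  54  54  52  26 116 158 157 157 156 156 157 155]
120 [153 130  94  92  91  91  95 136 147 148 143 143 143 141 139 137 140 140
 144 143 142 143 140 142 142 145 143 143 143 144 146 137 142 143 148 118
  96  90  94  94  93  94  92  94  94]
140 [151 151 152 152 152 152 125 216 244 245 248 180 129 142 145 146 142 142
 139 137 137 136 208 214 214 209 212 211 234 156 138 137 140 143 143  97
  94  91 150 155 154 154 154 154 152]
170 [148 148 147 146 146 146 140 202 244 243 243 212 211 242 245 246 249 157
 134 136 136 138 138 137 136 132 134 137 120 158 232 233 235 242 207 100
 142 148 147 148 147 147 147 147 147]
```

Run:
```python
from h import *
import pickle
c=pickle.load(open('w1.pkl','rb'))
p=lambda u,v,z:np.round(ray(c,(u,v),z)[:2]*1000,1)
print("grip",p(249.7,196,.158),[p(249.7,v,.158) for v in(187,205)])
a=p(236.6,120,.01);b=p(236.3,170,.01);d=p(265,120,.01);e=p(265,170,.01)
print(a,b,d,e,[np.degrees(np.arctan2(*(y-x)[::-1])) for x,y in((a,b),(d,e))])
go(.524,-.276,.20,177)
```

```text
grip [ 524.4 -278. ] [array([ 514.2, -277.5]), array([ 534.7, -278.5])]
[ 449.4 -295.4] [ 525.5 -300.5] [ 451.3 -253. ] [ 527.5 -255.6] [np.float64(-3.8340628954062796), np.float64(-1.954215957359688)]
t 2.05 tcp [ 0.5001 -0.2737  0.3163] rpy [ 1.7999e+02 -2.0000e-02  1.7732e+02] F [-0.7 -0.5  0.3] w 0.0877
total slide units [-0.16  -0.008  0.775] | mm [-24.   -1.2 116.3]
rz units [ 0.   -0.01  0.07]
```

play_rows([
  {"slide": [-0.16, -0.023, 0.1], "delta_rot": [0, 0, 0.07], "fingers": 1},
  {"slide": [0, 0, 0.3], "delta_rot": [0, 0, 0], "fingers": 1},
  {"slide": [0, 0, 0.2], "delta_rot": [0, 0, 0], "fingers": 1},
  {"slide": [0, 0, 0], "delta_rot": [0, 0, 0], "fingers": 1},
])

```text
time_s: 2.55
tcp_pos: [0.521, -0.2807, 0.2243]
eef_rot: [180.0, -0.3, 176.7]
contact_force: [0.1, 0.1, 0.4]
gripper_width: 0.088
gripper_force: 0.0
```

```bash
python3 -c "
from h import *
go(.5245,-.2775,.117,177)"
```

```text
t 2.55 tcp [ 0.521  -0.2807  0.2243] rpy [179.95  -0.28 176.68] F [0.1 0.1 0.4] w 0.088
total slide units [-0.026  0.022  0.715] | mm [ -3.9   3.3 107.3]
rz units [ 0.01 -0.06 -0.07]
```

play_rows([
  {"slide": [-0.015, 0.02, 0.2], "delta_rot": [0, 0, -0.06], "fingers": 1},
  {"slide": [0, 0, 0.25], "delta_rot": [0, 0, 0], "fingers": 1},
  {"slide": [0, 0, 0.26], "delta_rot": [0, 0, 0], "fingers": 1},
  {"slide": [0, 0, 0], "delta_rot": [0, 0, 0], "fingers": 1},
  {"slide": [0, 0, 0], "delta_rot": [0, 0, 0], "fingers": 1},
])

```text
time_s: 3.18
tcp_pos: [0.5267, -0.2781, 0.1225]
eef_rot: [-179.9, 0.1, 177.0]
contact_force: [0.5, 0.6, -0.1]
gripper_width: 0.088
gripper_force: 0.0
```

```bash
python3 -c "
from h import *
go(.5245,-.2775,.117,177)"
```

```text
t 3.17 tcp [ 0.5267 -0.2781  0.1225] rpy [-1.7993e+02  1.5000e-01  1.7703e+02] F [ 0.5  0.6 -0.1] w 0.088
total slide units [0.015 0.004 0.037] | mm [2.2 0.5 5.5]
rz units [-0.01  0.03  0.01]
```

play_rows([
  {"slide": [0.01, 0, 0.025], "delta_rot": [0, 0, 0], "fingers": 1},
  {"slide": [0, 0, 0], "delta_rot": [0, 0, 0], "fingers": -1},
  {"slide": [0, 0, 0], "delta_rot": [0, 0, 0], "fingers": -1},
  {"slide": [0, 0, 0], "delta_rot": [0, 0, 0], "fingers": -1},
  {"slide": [0, 0, 0], "delta_rot": [0, 0, 0], "fingers": -1},
  {"slide": [0, 0, 0], "delta_rot": [0, 0, 0], "fingers": -1},
  {"slide": [0, 0, 0], "delta_rot": [0, 0, 0], "fingers": -1},
], squeeze=45)

```text
time_s: 4.05
tcp_pos: [0.5239, -0.2771, 0.1163]
eef_rot: [180.0, -0.0, 177.0]
contact_force: [-1.0, 0.3, -0.3]
gripper_width: 0.0334
gripper_force: 0.0
```

```bash
python3 -c "
from h import *
go(.5245,-.2775,.117,177);print(r.get_state()['gripper_force'])"
```

```text
t 4.05 tcp [ 0.5239 -0.2771  0.1163] rpy [ 1.8000e+02 -1.0000e-02  1.7701e+02] F [-1.   0.3 -0.3] w 0.0334
total slide units [-0.004 -0.002 -0.005] | mm [-0.6 -0.3 -0.7]
rz units [ 0. -0.  0.]
0.0
```

play_rows([
  {"slide": [0, 0, 0], "delta_rot": [0, 0, 0], "fingers": -1},
  {"slide": [0, 0, 0], "delta_rot": [0, 0, 0], "fingers": -1},
  {"slide": [0, 0, 0], "delta_rot": [0, 0, 0], "fingers": -1},
  {"slide": [0, 0, 0], "delta_rot": [0, 0, 0], "fingers": -1},
  {"slide": [0, 0, -0.04], "delta_rot": [0, 0, 0], "fingers": -1},
  {"slide": [0, 0, -0.04], "delta_rot": [0, 0, 0], "fingers": -1},
  {"slide": [0, 0, 0], "delta_rot": [0, 0, 0], "fingers": -1},
], squeeze=45)

```text
time_s: 4.92
tcp_pos: [0.5242, -0.2772, 0.1289]
eef_rot: [-180.0, 0.1, 177.0]
contact_force: [-0.2, 0.2, -5.1]
gripper_width: 0.0218
gripper_force: 45.0
```

```bash
python3 -c "
from h import *
go(.46,-.0,.129,-176);print(r.get_state()['gripper_force'])
c=wcap();cv2.imwrite('pics/w2.png',c['image'])"
```

```text
t 4.92 tcp [ 0.5242 -0.2772  0.1289] rpy [-1.7999e+02  6.0000e-02  1.7701e+02] F [-0.2  0.2 -5.1] w 0.0218
total slide units [ 5.240e-01  1.823e+00 -1.000e-03] | mm [ 7.860e+01  2.734e+02 -2.000e-01]
rz units [-0.    0.01 -1.53]
44.98718440532684
```

View pics/w2.png

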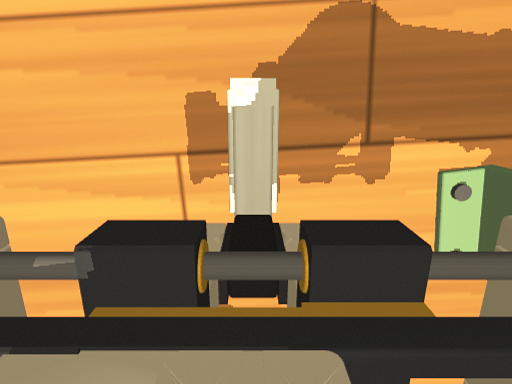

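The wrist view shows the tool held centred between the fingers (arm at cols 230–278), lifted, with the die at right (460,190).

play_rows([
  {"slide": [0.23, 0, 0], "delta_rot": [0, 0, -0.765], "fingers": -1},
  {"slide": [0.23, 0, 0], "delta_rot": [0, 0, -0.765], "fingers": -1},
  {"slide": [0, 0.36, 0], "delta_rot": [0, 0, 0], "fingers": -1},
  {"slide": [0, 0.36, 0], "delta_rot": [0, 0, 0], "fingers": -1},
  {"slide": [-0.1, 0.36, 0], "delta_rot": [0, 0, 0], "fingers": -1},
  {"slide": [0, 0.36, 0], "delta_rot": [0, 0, 0], "fingers": -1},
  {"slide": [0, 0.3, 0], "delta_rot": [0, 0, 0], "fingers": -1},
  {"slide": [0, 0, 0], "delta_rot": [0, 0, 0], "fingers": -1},
])

```text
time_s: 5.98
tcp_pos: [0.4517, -0.0117, 0.1287]
eef_rot: [180.0, 0.1, -175.7]
contact_force: [0.1, 0.5, -4.0]
gripper_width: 0.022
gripper_force: 45.0
```

```bash
python3 -c "
from h import *
go(.4707,.0015,.127,-176)
go(.5703,.0085,.127,-176)
c=r.capture('top');cv2.imwrite('pics/t2.png',cv2.resize(c['image'][180:300,190:290],None,fx=5,fy=5,interpolation=cv2.INTER_CUBIC))"
```

```text
t 5.97 tcp [ 0.4517 -0.0117  0.1287] rpy [ 1.7997e+02  7.0000e-02 -1.7574e+02] F [ 0.1  0.5 -4. ] w 0.022
total slide units [-0.133  0.078  0.011] | mm [-19.9  11.7   1.7]
rz units [0.01 0.01 0.06]
t 5.97 tcp [ 0.4517 -0.0117  0.1287] rpy [ 1.7997e+02  7.0000e-02 -1.7574e+02] F [ 0.1  0.5 -4. ] w 0.022
total slide units [-0.798  0.076  0.012] | mm [-119.7   11.3    1.8]
rz units [0.01 0.01 0.06]
```

View pics/t2.png

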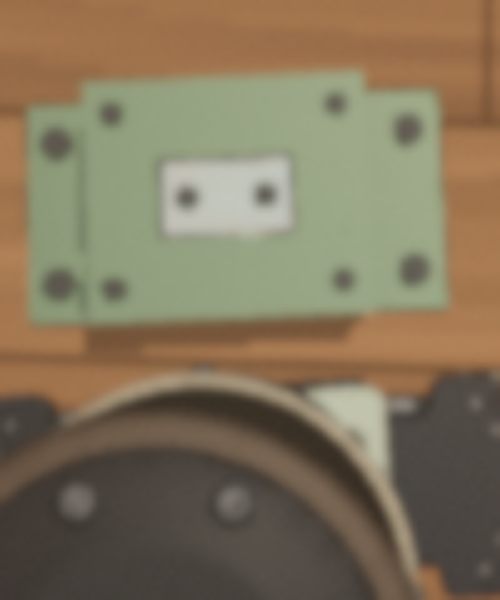

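The top view shows the tool's foot front edge at (345,385), in front of and below the die plate's front edge (rows 315–325).

play_rows([
  {"slide": [0, 0.077, 0.01], "delta_rot": [0, 0, 0.04], "fingers": -1},
  {"slide": [-0.13, 0, 0], "delta_rot": [0, 0, 0], "fingers": -1},
  {"slide": [-0.13, 0, 0], "delta_rot": [0, 0, 0], "fingers": -1},
  {"slide": [-0.13, 0, 0], "delta_rot": [0, 0, 0], "fingers": -1},
  {"slide": [-0.13, 0, 0], "delta_rot": [0, 0, 0], "fingers": -1},
  {"slide": [-0.13, 0, 0], "delta_rot": [0, 0, 0], "fingers": -1},
  {"slide": [-0.13, 0, 0], "delta_rot": [0, 0, 0], "fingers": -1},
  {"slide": [0, 0, 0], "delta_rot": [0, 0, 0], "fingers": -1},
])

```text
time_s: 7.02
tcp_pos: [0.5685, 0.0043, 0.1261]
eef_rot: [-180.0, -0.0, -176.3]
contact_force: [-0.2, -1.2, -5.0]
gripper_width: 0.0215
gripper_force: 45.0
```

```bash
python3 -c "
from h import *
go(.5873,.0097,.127,-176)"
```

```text
t 7.03 tcp [0.5685 0.0043 0.1261] rpy [-1.7998e+02 -3.0000e-02 -1.7628e+02] F [-0.2 -1.2 -5. ] w 0.0215
total slide units [-0.127  0.028 -0.006] | mm [-19.1   4.1  -0.9]
rz units [-0.   -0.01 -0.06]
```

play_rows([
  {"slide": [-0.05, 0.015, 0], "delta_rot": [0, 0, -0.03], "fingers": -1},
  {"slide": [-0.045, 0, 0], "delta_rot": [0, 0, 0], "fingers": -1},
  {"slide": [0, 0, 0], "delta_rot": [0, 0, 0], "fingers": -1},
])

```text
time_s: 7.4
tcp_pos: [0.582, 0.0084, 0.1268]
eef_rot: [-180.0, 0.0, -176.0]
contact_force: [-0.2, -0.1, -4.9]
gripper_width: 0.0218
gripper_force: 45.0
```

play_rows([
  {"slide": [-0.015, 0, 0], "delta_rot": [0, 0, 0], "fingers": -1},
  {"slide": [0, 0, 0], "delta_rot": [0, 0, 0], "fingers": -1},
])

```text
time_s: 7.65
tcp_pos: [0.5839, 0.0085, 0.1269]
eef_rot: [180.0, 0.0, -176.0]
contact_force: [0.4, 0.9, -5.2]
gripper_width: 0.0216
gripper_force: 45.0
```

play_rows([
  {"slide": [-0.01, 0, 0], "delta_rot": [0, 0, 0], "fingers": -1},
  {"slide": [0, 0, 0], "delta_rot": [0, 0, 0], "fingers": -1},
])

```text
time_s: 7.9
tcp_pos: [0.5854, 0.0086, 0.1269]
eef_rot: [180.0, 0.0, -176.0]
contact_force: [0.4, 0.3, -4.9]
gripper_width: 0.022
gripper_force: 45.0
```

play_rows([
  {"slide": [-0.01, 0, 0], "delta_rot": [0, 0, 0], "fingers": -1},
  {"slide": [0, 0, 0], "delta_rot": [0, 0, 0], "fingers": -1},
])

```text
time_s: 8.15
tcp_pos: [0.5868, 0.0087, 0.1267]
eef_rot: [-180.0, -0.0, -176.0]
contact_force: [-0.6, -0.2, -4.0]
gripper_width: 0.022
gripper_force: 45.0
```

play_rows([
  {"slide": [-0.01, 0, 0], "delta_rot": [0, 0, 0], "fingers": -1},
  {"slide": [0, 0, 0], "delta_rot": [0, 0, 0], "fingers": -1},
])

```text
time_s: 8.4
tcp_pos: [0.5872, 0.0086, 0.1264]
eef_rot: [-180.0, -0.1, -176.0]
contact_force: [-5.6, 0.7, -2.9]
gripper_width: 0.0215
gripper_force: 45.0
```

play_rows([
  {"slide": [0.06, 0, 0], "delta_rot": [0, 0, 0], "fingers": -1},
  {"slide": [0.06, 0, 0], "delta_rot": [0, 0, 0], "fingers": -1},
  {"slide": [0, -0.04, -0.04], "delta_rot": [0, 0, 0], "fingers": -1},
  {"slide": [0, -0.04, -0.04], "delta_rot": [0, 0, 0], "fingers": -1},
  {"slide": [0, 0, 0], "delta_rot": [0, 0, 0], "fingers": -1},
  {"slide": [0, 0, 0], "delta_rot": [0, 0, 0], "fingers": -1},
])

```text
time_s: 9.15
tcp_pos: [0.5714, -0.0045, 0.1388]
eef_rot: [180.0, 0.0, -176.0]
contact_force: [-0.9, 1.0, -5.7]
gripper_width: 0.0219
gripper_force: 45.0
```

```bash
python3 -c "
from h import *
a=np.radians(4)
go(.5701+.0125*np.sin(a),.0085-.0125*np.cos(a),.1413,-176)"
```

```text
t 9.15 tcp [ 0.5714 -0.0045  0.1388] rpy [ 1.7999e+02  1.0000e-02 -1.7605e+02] F [-0.9  1.  -5.7] w 0.0219
total slide units [ 0.002  0.004 -0.017] | mm [ 0.4  0.6 -2.5]
rz units [ 0.    0.   -0.01]
```

play_rows([
  {"slide": [0, 0, -0.015], "delta_rot": [0, 0, 0], "fingers": -1},
  {"slide": [0, 0, -0.015], "delta_rot": [0, 0, 0], "fingers": -1},
  {"slide": [0, 0, 0], "delta_rot": [0, 0, 0], "fingers": -1},
])

```text
time_s: 9.52
tcp_pos: [0.5708, -0.0043, 0.1423]
eef_rot: [180.0, -0.1, -176.0]
contact_force: [2.0, 0.3, -14.7]
gripper_width: 0.0219
gripper_force: 45.0
```

play_rows([
  {"slide": [0, 0.013, 0], "delta_rot": [0, 0, 0], "fingers": -1},
  {"slide": [0, 0, 0], "delta_rot": [0, 0, 0], "fingers": -1},
])

```text
time_s: 9.78
tcp_pos: [0.5716, -0.0023, 0.1441]
eef_rot: [-180.0, 0.1, -176.0]
contact_force: [0.6, 0.7, -5.1]
gripper_width: 0.0219
gripper_force: 45.0
```

play_rows([
  {"slide": [0, 0.013, 0], "delta_rot": [0, 0, 0], "fingers": -1},
  {"slide": [0, 0, 0], "delta_rot": [0, 0, 0], "fingers": -1},
])

```text
time_s: 10.02
tcp_pos: [0.5711, -0.0003, 0.1437]
eef_rot: [180.0, 0.0, -176.0]
contact_force: [-0.3, 0.1, -4.5]
gripper_width: 0.0218
gripper_force: 45.0
```

play_rows([
  {"slide": [0, 0, -0.015], "delta_rot": [0, 0, 0], "fingers": -1},
  {"slide": [0, 0, 0], "delta_rot": [0, 0, 0], "fingers": -1},
])

```text
time_s: 10.28
tcp_pos: [0.5712, -0.0005, 0.1459]
eef_rot: [180.0, 0.0, -176.0]
contact_force: [-0.5, -0.3, -4.2]
gripper_width: 0.0218
gripper_force: 45.0
```

play_rows([
  {"slide": [0, 0, -0.015], "delta_rot": [0, 0, 0], "fingers": -1},
  {"slide": [0, 0, 0], "delta_rot": [0, 0, 0], "fingers": -1},
])

```text
time_s: 10.52
tcp_pos: [0.5711, -0.0005, 0.1481]
eef_rot: [180.0, 0.0, -176.0]
contact_force: [-0.2, 0.5, -4.3]
gripper_width: 0.0217
gripper_force: 45.0
```

play_rows([
  {"slide": [0, 0, -0.02], "delta_rot": [0, 0, 0], "fingers": -1},
  {"slide": [0, 0, -0.02], "delta_rot": [0, 0, 0], "fingers": -1},
  {"slide": [0, 0, -0.015], "delta_rot": [0, 0, 0], "fingers": -1},
  {"slide": [0, 0, 0], "delta_rot": [0, 0, 0], "fingers": -1},
])

```text
time_s: 11.02
tcp_pos: [0.5705, -0.0011, 0.1559]
eef_rot: [-180.0, -0.1, -176.0]
contact_force: [0.0, -3.5, -8.8]
gripper_width: 0.0218
gripper_force: 45.0
```

play_rows([
  {"slide": [0, 0, -0.02], "delta_rot": [0, 0, 0], "fingers": -1},
  {"slide": [0, 0, -0.015], "delta_rot": [0, 0, 0], "fingers": -1},
  {"slide": [0, 0, 0], "delta_rot": [0, 0, 0], "fingers": -1},
])

```text
time_s: 11.4
tcp_pos: [0.5703, -0.0016, 0.1607]
eef_rot: [-179.9, -0.1, -176.0]
contact_force: [2.0, -8.4, -13.3]
gripper_width: 0.0218
gripper_force: 45.0
```

play_rows([
  {"slide": [0, -0.007, -0.01], "delta_rot": [0, 0, 0], "fingers": -1},
  {"slide": [0, 0, -0.01], "delta_rot": [0, 0, 0], "fingers": -1},
  {"slide": [0, 0, 0], "delta_rot": [0, 0, 0], "fingers": -1},
])

```text
time_s: 11.78
tcp_pos: [0.5702, -0.0022, 0.1624]
eef_rot: [-180.0, -0.2, -176.1]
contact_force: [3.9, -6.4, -22.2]
gripper_width: 0.0217
gripper_force: 45.0
```

play_rows([
  {"slide": [0, 0, -0.01], "delta_rot": [0, 0, 0], "fingers": -1},
  {"slide": [0, 0, 0], "delta_rot": [0, 0, 0], "fingers": -1},
])

```text
time_s: 12.02
tcp_pos: [0.5696, -0.0021, 0.1624]
eef_rot: [-180.0, -0.3, -176.1]
contact_force: [6.7, -6.4, -31.4]
gripper_width: 0.0219
gripper_force: 45.0
```

play_rows([
  {"slide": [0, 0, 0.04], "delta_rot": [0, 0, 0], "fingers": -1},
  {"slide": [0, 0, 0.04], "delta_rot": [0, 0, 0], "fingers": -1},
  {"slide": [0, 0, 0.05], "delta_rot": [0, 0, 0], "fingers": -1},
  {"slide": [0, 0, 0.05], "delta_rot": [0, 0, 0], "fingers": -1},
  {"slide": [0, 0, 0.05], "delta_rot": [0, 0, 0], "fingers": -1},
  {"slide": [0, 0, 0.035], "delta_rot": [0, 0, 0], "fingers": -1},
  {"slide": [0, 0, 0], "delta_rot": [0, 0, 0], "fingers": -1},
])

```text
time_s: 12.9
tcp_pos: [0.5708, -0.0016, 0.1255]
eef_rot: [-180.0, -0.0, -176.0]
contact_force: [-0.4, 0.1, -4.4]
gripper_width: 0.0219
gripper_force: 45.0
```

```bash
python3 -c "
from h import *
go(.4607,.0015,.127,-176)"
```

```text
t 12.9 tcp [ 0.5708 -0.0016  0.1255] rpy [-1.7999e+02 -5.0000e-02 -1.7603e+02] F [-0.4  0.1 -4.4] w 0.0219
total slide units [ 0.731  0.072 -0.009] | mm [109.6  10.8  -1.4]
rz units [-0.   -0.01 -0.01]
```

play_rows([
  {"slide": [0.166, 0, 0], "delta_rot": [0, 0, 0], "fingers": -1},
  {"slide": [0.166, 0, 0], "delta_rot": [0, 0, 0], "fingers": -1},
  {"slide": [0.166, 0, 0], "delta_rot": [0, 0, 0], "fingers": -1},
  {"slide": [0.166, 0, 0], "delta_rot": [0, 0, 0], "fingers": -1},
  {"slide": [0.166, 0, 0], "delta_rot": [0, 0, 0], "fingers": -1},
  {"slide": [0, -0.2, 0], "delta_rot": [0, 0, 0], "fingers": -1},
  {"slide": [0, -0.36, 0], "delta_rot": [0, 0, 0], "fingers": -1},
  {"slide": [0, -0.36, 0], "delta_rot": [0, 0, 0], "fingers": -1},
])

```text
time_s: 13.9
tcp_pos: [0.4571, -0.149, 0.127]
eef_rot: [-180.0, 0.1, -175.9]
contact_force: [1.7, 0.1, -4.7]
gripper_width: 0.0219
gripper_force: 45.0
```

play_rows([
  {"slide": [0, -0.36, 0], "delta_rot": [0, 0, 0], "fingers": -1},
  {"slide": [0, -0.2, 0], "delta_rot": [0, 0, 0], "fingers": -1},
  {"slide": [0, 0, 0.02], "delta_rot": [0, 0, 0], "fingers": -1},
  {"slide": [0, 0, 0.02], "delta_rot": [0, 0, 0], "fingers": -1},
  {"slide": [0, 0, 0], "delta_rot": [0, 0, 0], "fingers": -1},
])

```text
time_s: 14.52
tcp_pos: [0.4621, -0.2309, 0.1199]
eef_rot: [180.0, -0.0, -176.0]
contact_force: [0.6, -0.8, -4.5]
gripper_width: 0.0217
gripper_force: 45.0
```

play_rows([
  {"slide": [0, 0, 0.015], "delta_rot": [0, 0, 0], "fingers": -1},
  {"slide": [0, 0, 0], "delta_rot": [0, 0, 0], "fingers": -1},
])

```text
time_s: 14.78
tcp_pos: [0.4623, -0.2311, 0.1178]
eef_rot: [180.0, -0.0, -176.0]
contact_force: [0.6, -0.0, -4.1]
gripper_width: 0.0217
gripper_force: 45.0
```

play_rows([
  {"slide": [0, 0, 0.006], "delta_rot": [0, 0, 0], "fingers": -1},
  {"slide": [0, 0, 0], "delta_rot": [0, 0, 0], "fingers": -1},
])

```text
time_s: 15.02
tcp_pos: [0.4625, -0.2316, 0.1172]
eef_rot: [-180.0, 0.0, -176.0]
contact_force: [0.5, 0.8, -2.3]
gripper_width: 0.0218
gripper_force: 45.0
```

play_rows([
  {"slide": [0, 0, 0.006], "delta_rot": [0, 0, 0], "fingers": -1},
  {"slide": [0, 0, 0], "delta_rot": [0, 0, 0], "fingers": -1},
])

```text
time_s: 15.28
tcp_pos: [0.4629, -0.2317, 0.1169]
eef_rot: [-180.0, 0.1, -176.0]
contact_force: [1.2, 2.9, 5.3]
gripper_width: 0.0219
gripper_force: 45.0
```

On the bench. Release, rise, and go over the die for a look.

play_rows([
  {"slide": [0, 0, -0.003], "delta_rot": [0, 0, 0], "fingers": -0.2},
  {"slide": [0, 0, 0], "delta_rot": [0, 0, 0], "fingers": 1},
  {"slide": [0, 0, 0], "delta_rot": [0, 0, 0], "fingers": 1},
  {"slide": [0, 0, 0], "delta_rot": [0, 0, 0], "fingers": 1},
  {"slide": [0, 0, 0], "delta_rot": [0, 0, 0], "fingers": 1},
  {"slide": [0, 0, 0], "delta_rot": [0, 0, 0], "fingers": 1},
  {"slide": [0, 0, -0.2], "delta_rot": [0, 0, 0], "fingers": 1},
  {"slide": [0, 0, -0.3], "delta_rot": [0, 0, 0], "fingers": 1},
])

```text
time_s: 16.27
tcp_pos: [0.4612, -0.2315, 0.1911]
eef_rot: [180.0, -0.2, -176.0]
contact_force: [1.2, 0.3, -0.3]
gripper_width: 0.087
gripper_force: 0.0
```

```bash
python3 -c "
from h import *
go(.55,.0085,.24,-176)"
```

```text
t 16.27 tcp [ 0.4612 -0.2315  0.1911] rpy [ 179.96   -0.19 -176.03] F [ 1.2  0.3 -0.3] w 0.087
total slide units [-0.7    1.555 -0.327] | mm [-105.   233.3  -49.1]
rz units [ 0.01 -0.04 -0.01]
```

play_rows([
  {"slide": [0, 0, -0.327], "delta_rot": [0, 0, 0], "fingers": 1},
  {"slide": [-0.14, 0.311, 0], "delta_rot": [0, 0, 0], "fingers": 1},
  {"slide": [-0.14, 0.311, 0], "delta_rot": [0, 0, 0], "fingers": 1},
  {"slide": [-0.14, 0.311, 0], "delta_rot": [0, 0, 0], "fingers": 1},
  {"slide": [-0.14, 0.311, 0], "delta_rot": [0, 0, 0], "fingers": 1},
  {"slide": [-0.14, 0.311, 0], "delta_rot": [0, 0, 0], "fingers": 1},
  {"slide": [0, 0, 0], "delta_rot": [0, 0, 0], "fingers": 1},
  {"slide": [0, 0, 0], "delta_rot": [0, 0, 0], "fingers": 1},
])

```text
time_s: 17.27
tcp_pos: [0.5506, 0.0084, 0.2402]
eef_rot: [-180.0, -0.0, -176.0]
contact_force: [0.2, -1.2, -0.4]
gripper_width: 0.0874
gripper_force: 0.0
```

```bash
python3 -c "
from h import *
import pickle
go(.5704,.0085,.14,-176)
c=wcap();pickle.dump(c,open('w3.pkl','wb'));a=c['image']
b=r.capture('scene')['image'][140:230,130:310]
cv2.imwrite('pics/w3.png',np.vstack([a[:,:],cv2.resize(b,(512,200))]))"
```

```text
t 17.27 tcp [0.5506 0.0084 0.2402] rpy [-1.7999e+02 -4.0000e-02 -1.7598e+02] F [ 0.2 -1.2 -0.4] w 0.0874
total slide units [-0.132 -0.009  0.668] | mm [-19.9  -1.3 100.2]
rz units [-0.   -0.01  0.  ]
```

View pics/w3.png

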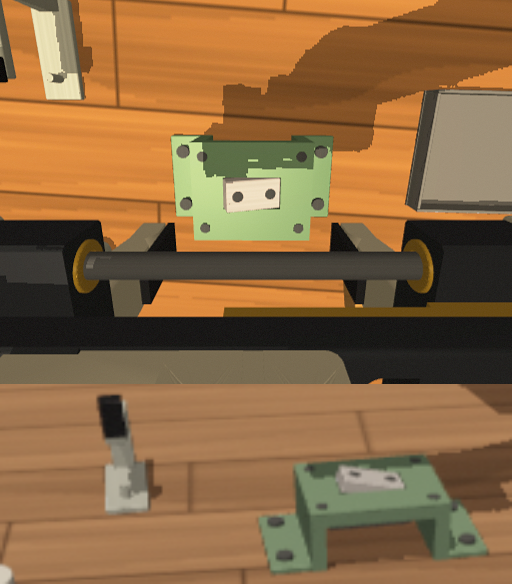

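The wrist view shows the shoe proud at (252,195) with its left (-y) end higher, so it is tilted about x. The scene crop shows the tool standing upright at (125,480), clear of the die. I'll grip the shoe across its x faces.

```bash
python3 -c "
from h import *
print(np.round(r.get_state()['joints'],1))
import pickle
c=pickle.load(open('w3.pkl','rb'))
for n,p in (('-y',[(223,181),(225,213)]),('+y',[(279,177),(281,207)])):
  for z in(.085,.090,.095,.1):print(n,z,[np.round(ray(c,q,z)[:2]*1000,1) for q in p])"
```

```text
[  21.2    8.3  -13.9   -0.   -67.8 -107.2]
-y 0.085 [array([558.5, -24.4]), array([594.5, -20.6])]
-y 0.09 [array([557.3, -24. ]), array([592.7, -20.3])]
-y 0.095 [array([556. , -23.5]), array([590.9, -19.9])]
-y 0.1 [array([554.7, -23.1]), array([589. , -19.5])]
+y 0.085 [array([550. ,  34.7]), array([583.3,  40. ])]
+y 0.09 [array([548.9,  34.2]), array([581.7,  39.4])]
+y 0.095 [array([547.8,  33.7]), array([580. ,  38.8])]
+y 0.1 [array([546.6,  33.2]), array([578.3,  38.2])]
```

play_rows([
  {"slide": [0, 0, 0], "delta_rot": [0, 0, -1], "fingers": 1},
  {"slide": [0, 0, 0], "delta_rot": [0, 0, -1], "fingers": 1},
  {"slide": [0, 0, 0], "delta_rot": [0, 0, -1], "fingers": 1},
  {"slide": [0, 0, 0], "delta_rot": [0, 0, -1], "fingers": 1},
  {"slide": [0, 0, 0], "delta_rot": [0, 0, -1], "fingers": 1},
  {"slide": [0, 0, 0], "delta_rot": [0, 0, -1], "fingers": 1},
  {"slide": [0, 0, 0], "delta_rot": [0, 0, -1], "fingers": 1},
  {"slide": [0, 0, 0], "delta_rot": [0, 0, -1], "fingers": 1},
])

```text
time_s: 18.38
tcp_pos: [0.5505, 0.0071, 0.2407]
eef_rot: [-180.0, 0.0, -139.3]
contact_force: [0.1, 0.1, -1.1]
gripper_width: 0.0875
gripper_force: 0.0
```

play_rows([
  {"slide": [0, 0, 0], "delta_rot": [0, 0, -1], "fingers": 1},
  {"slide": [0, 0, 0], "delta_rot": [0, 0, -1], "fingers": 1},
  {"slide": [0, 0, 0], "delta_rot": [0, 0, -1], "fingers": 1},
  {"slide": [0, 0, 0], "delta_rot": [0, 0, -1], "fingers": 1},
  {"slide": [0, 0, 0], "delta_rot": [0, 0, -1], "fingers": 1},
  {"slide": [0, 0, 0], "delta_rot": [0, 0, -1], "fingers": 1},
  {"slide": [0, 0, 0], "delta_rot": [0, 0, -1], "fingers": 1},
  {"slide": [0, 0, 0], "delta_rot": [0, 0, -1], "fingers": 1},
])

```text
time_s: 19.38
tcp_pos: [0.5505, 0.0071, 0.2408]
eef_rot: [-180.0, 0.0, -102.6]
contact_force: [0.1, -0.1, 0.1]
gripper_width: 0.0875
gripper_force: 0.0
```

play_rows([
  {"slide": [0, 0, 0], "delta_rot": [0, 0, -1], "fingers": 1},
  {"slide": [0, 0, 0], "delta_rot": [0, 0, -1], "fingers": 1},
  {"slide": [0, 0, 0], "delta_rot": [0, 0, -1], "fingers": 1},
  {"slide": [0, 0, 0], "delta_rot": [0, 0, -1], "fingers": 1},
  {"slide": [0, 0, 0], "delta_rot": [0, 0, 0], "fingers": 1},
  {"slide": [0, 0, 0], "delta_rot": [0, 0, 0], "fingers": 1},
])

```text
time_s: 20.12
tcp_pos: [0.5507, 0.0077, 0.2407]
eef_rot: [-180.0, 0.0, -84.5]
contact_force: [0.2, 0.3, 0.5]
gripper_width: 0.0875
gripper_force: 0.0
```

```bash
python3 -c "
from h import *
go(.5700,.007,.0865,-84.5)"
```

```text
t 20.12 tcp [0.5507 0.0077 0.2407] rpy [-179.99    0.    -84.51] F [0.2 0.3 0.5] w 0.0875
total slide units [ 0.017 -0.128  1.028] | mm [  2.5 -19.1 154.2]
rz units [-0.  0. -0.]
```

play_rows([
  {"slide": [0.017, -0.128, 0.1], "delta_rot": [0, 0, 0], "fingers": 0.5},
  {"slide": [0, 0, 0.3], "delta_rot": [0, 0, 0], "fingers": 0.5},
  {"slide": [0, 0, 0.3], "delta_rot": [0, 0, 0], "fingers": 0.5},
  {"slide": [0, 0, 0.2], "delta_rot": [0, 0, 0], "fingers": 0.5},
  {"slide": [0, 0, 0], "delta_rot": [0, 0, 0], "fingers": 0.5},
  {"slide": [0, 0, 0], "delta_rot": [0, 0, 0], "fingers": 0.5},
])

```text
time_s: 20.88
tcp_pos: [0.5711, 0.0077, 0.1068]
eef_rot: [-179.9, -0.0, -84.4]
contact_force: [-0.3, 0.4, -0.2]
gripper_width: 0.066
gripper_force: 0.0
```

```bash
python3 -c "
from h import *
go(.5700,.007,.0865,-84.5)"
```

```text
t 20.88 tcp [0.5711 0.0077 0.1068] rpy [-1.7991e+02 -1.0000e-02 -8.4360e+01] F [-0.3  0.4 -0.2] w 0.066
total slide units [0.004 0.008 0.135] | mm [ 0.6  1.2 20.3]
rz units [-0.02 -0.    0.03]
```

play_rows([
  {"slide": [0, 0.004, 0.065], "delta_rot": [0, 0, 0], "fingers": 0.5},
  {"slide": [0, 0, 0.065], "delta_rot": [0, 0, 0], "fingers": 0.5},
  {"slide": [0, 0, 0], "delta_rot": [0, 0, 0], "fingers": 0.5},
])

```text
time_s: 21.25
tcp_pos: [0.569, 0.0074, 0.0853]
eef_rot: [179.9, -0.0, -84.4]
contact_force: [-0.3, 0.3, 0.4]
gripper_width: 0.0655
gripper_force: 0.0
```

play_rows([
  {"slide": [0, 0, 0.01], "delta_rot": [0, 0, 0], "fingers": 0.5},
  {"slide": [0, 0, 0], "delta_rot": [0, 0, 0], "fingers": 0.5},
])

```text
time_s: 21.5
tcp_pos: [0.5696, 0.0076, 0.0846]
eef_rot: [-180.0, -0.0, -84.3]
contact_force: [-0.6, -0.8, 0.9]
gripper_width: 0.0658
gripper_force: 0.0
```

play_rows([
  {"slide": [0, 0, 0], "delta_rot": [0, 0, 0], "fingers": -1},
  {"slide": [0, 0, 0], "delta_rot": [0, 0, 0], "fingers": -1},
  {"slide": [0, 0, 0], "delta_rot": [0, 0, 0], "fingers": -1},
  {"slide": [0, 0, 0], "delta_rot": [0, 0, 0], "fingers": -1},
  {"slide": [0, 0, 0], "delta_rot": [0, 0, 0], "fingers": -1},
  {"slide": [0, 0, 0], "delta_rot": [0, 0, 0], "fingers": -1},
  {"slide": [0, 0, 0], "delta_rot": [0, 0, 0], "fingers": -1},
], squeeze=50)

```text
time_s: 22.38
tcp_pos: [0.5695, 0.0075, 0.0845]
eef_rot: [180.0, -0.0, -84.4]
contact_force: [-0.8, -0.6, 0.9]
gripper_width: 0.0335
gripper_force: 49.8
```

play_rows([
  {"slide": [0, 0, -0.015], "delta_rot": [0, 0, 0], "fingers": -1},
  {"slide": [0, 0, -0.02], "delta_rot": [0, 0, 0], "fingers": -1},
  {"slide": [0, 0, -0.03], "delta_rot": [0, 0, 0], "fingers": -1},
  {"slide": [0, 0, -0.04], "delta_rot": [0, 0, 0], "fingers": -1},
  {"slide": [0, 0, -0.05], "delta_rot": [0, 0, 0], "fingers": -1},
  {"slide": [0, 0, -0.1], "delta_rot": [0, 0, 0], "fingers": -1},
  {"slide": [0, 0, 0], "delta_rot": [0, 0, 0], "fingers": -1},
])

```text
time_s: 23.25
tcp_pos: [0.5708, 0.0079, 0.1249]
eef_rot: [-179.8, 0.0, -84.3]
contact_force: [-0.2, 0.1, -1.2]
gripper_width: 0.0336
gripper_force: 49.8
```

```bash
python3 -c "
from h import *
go(.5166,.305,.14,-86);print(r.get_state()['gripper_force'])
a=wcap()['image']
b=r.capture('scene')['image'][130:230,130:310]
cv2.imwrite('pics/w4.png',np.vstack([a[100:],cv2.resize(b,(512,284))]))"
```

```text
t 23.25 tcp [0.5708 0.0079 0.1249] rpy [-1.798e+02  3.000e-02 -8.433e+01] F [-0.2  0.1 -1.2] w 0.0336
total slide units [-2.007  0.163 -0.101] | mm [-301.    24.5  -15.1]
rz units [-0.04  0.01  0.36]
49.779292345047
```

View pics/w4.png

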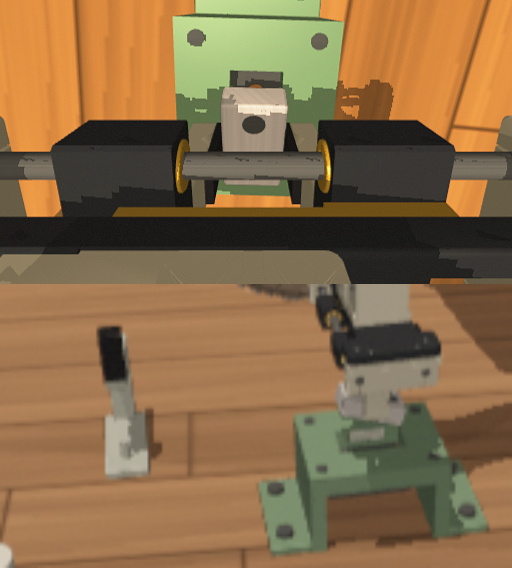

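The shoe is out of the nest and held at (253,110), a bit tilted. The tool is still standing at (125,460).

play_rows([
  {"slide": [0, 0, -0.12], "delta_rot": [0, 0, 0], "fingers": -1},
  {"slide": [-0.334, 0.027, 0], "delta_rot": [0, 0, 0], "fingers": -1},
  {"slide": [-0.334, 0.027, 0], "delta_rot": [0, 0, 0], "fingers": -1},
  {"slide": [-0.334, 0.027, 0], "delta_rot": [0, 0, 0], "fingers": -1},
  {"slide": [-0.334, 0.027, 0], "delta_rot": [0, 0, 0], "fingers": -1},
  {"slide": [-0.334, 0.027, 0], "delta_rot": [0, 0, 0], "fingers": -1},
  {"slide": [-0.334, 0.027, 0], "delta_rot": [0, 0, 0], "fingers": -1},
  {"slide": [0, 0, 0], "delta_rot": [0, 0, 0], "fingers": -1},
])

```text
time_s: 24.35
tcp_pos: [0.515, 0.3073, 0.14]
eef_rot: [180.0, -0.0, -84.1]
contact_force: [0.1, -0.5, -1.1]
gripper_width: 0.0332
gripper_force: 49.8
```

```bash
python3 -c "
from h import *
go(.5166,.305,.03,-86)"
```

```text
t 24.35 tcp [0.515  0.3073 0.14  ] rpy [ 1.7998e+02 -1.0000e-02 -8.4150e+01] F [ 0.1 -0.5 -1.1] w 0.0332
total slide units [ 0.016 -0.009  0.734] | mm [  2.4  -1.4 110. ]
rz units [ 0.  -0.   0.4]
```

play_rows([
  {"slide": [0, 0, 0.2], "delta_rot": [0, 0, 0], "fingers": -1},
  {"slide": [0, 0, 0.3], "delta_rot": [0, 0, 0], "fingers": -1},
  {"slide": [0, 0, 0.2], "delta_rot": [0, 0, 0], "fingers": -1},
  {"slide": [0, 0, 0], "delta_rot": [0, 0, 0], "fingers": -1},
  {"slide": [0, 0, 0.02], "delta_rot": [0, 0, 0], "fingers": -1},
  {"slide": [0, 0, 0.02], "delta_rot": [0, 0, 0], "fingers": -1},
  {"slide": [0, 0, 0], "delta_rot": [0, 0, 0], "fingers": -1},
])

```text
time_s: 25.22
tcp_pos: [0.5161, 0.3046, 0.0306]
eef_rot: [-179.9, 0.1, -84.4]
contact_force: [0.5, -0.4, -0.5]
gripper_width: 0.0333
gripper_force: 49.8
```

play_rows([
  {"slide": [0, 0, 0.015], "delta_rot": [0, 0, 0], "fingers": -1},
  {"slide": [0, 0, 0], "delta_rot": [0, 0, 0], "fingers": -1},
])

```text
time_s: 25.48
tcp_pos: [0.5158, 0.3043, 0.0276]
eef_rot: [-180.0, 0.0, -84.4]
contact_force: [0.7, -0.5, -1.7]
gripper_width: 0.033
gripper_force: 49.8
```

play_rows([
  {"slide": [0, 0, 0.015], "delta_rot": [0, 0, 0], "fingers": -1},
  {"slide": [0, 0, 0], "delta_rot": [0, 0, 0], "fingers": -1},
])

```text
time_s: 25.72
tcp_pos: [0.5157, 0.3042, 0.025]
eef_rot: [180.0, -0.0, -84.4]
contact_force: [0.1, 0.7, -0.9]
gripper_width: 0.033
gripper_force: 49.8
```

play_rows([
  {"slide": [0, 0, 0.015], "delta_rot": [0, 0, 0], "fingers": -1},
  {"slide": [0, 0, 0], "delta_rot": [0, 0, 0], "fingers": -1},
])

```text
time_s: 25.98
tcp_pos: [0.5157, 0.3042, 0.0227]
eef_rot: [180.0, -0.0, -84.4]
contact_force: [-0.6, -0.5, -0.9]
gripper_width: 0.0331
gripper_force: 49.8
```

play_rows([
  {"slide": [0, 0, 0.015], "delta_rot": [0, 0, 0], "fingers": -1},
  {"slide": [0, 0, 0], "delta_rot": [0, 0, 0], "fingers": -1},
])

```text
time_s: 26.22
tcp_pos: [0.516, 0.3041, 0.0216]
eef_rot: [-180.0, -0.0, -84.3]
contact_force: [-2.2, -1.9, 8.6]
gripper_width: 0.0332
gripper_force: 49.8
```

play_rows([
  {"slide": [0, 0, 0.01], "delta_rot": [0, 0, 0], "fingers": -1},
  {"slide": [0, 0, 0], "delta_rot": [0, 0, 0], "fingers": -1},
])

```text
time_s: 26.48
tcp_pos: [0.5162, 0.3039, 0.0209]
eef_rot: [-180.0, -0.0, -84.3]
contact_force: [-4.3, -4.9, 15.2]
gripper_width: 0.0335
gripper_force: 49.9
```

play_rows([
  {"slide": [0, 0, -0.01], "delta_rot": [0, 0, 0], "fingers": 0.4},
  {"slide": [0, 0, 0], "delta_rot": [0, 0, 0], "fingers": 0.4},
  {"slide": [0, 0, 0], "delta_rot": [0, 0, 0], "fingers": 0.4},
  {"slide": [0, 0, 0], "delta_rot": [0, 0, 0], "fingers": 0.4},
  {"slide": [0, 0, -0.3], "delta_rot": [0, 0, 0], "fingers": 0.4},
  {"slide": [0, 0, -0.4], "delta_rot": [0, 0, 0], "fingers": 0.4},
  {"slide": [0, 0, -0.4], "delta_rot": [0, 0, 0], "fingers": 0.4},
  {"slide": [0, 0, 0], "delta_rot": [0, 0, 0], "fingers": 0.4},
])

```text
time_s: 27.48
tcp_pos: [0.5181, 0.3063, 0.1915]
eef_rot: [-179.5, 0.3, -84.3]
contact_force: [-0.1, -0.5, -0.7]
gripper_width: 0.0612
gripper_force: 0.0
```

```bash
python3 -c "
from h import *
go(.5166,.305,.14)
a=wcap()['image']
b=r.capture('scene')['image'][130:270,100:420]
cv2.imwrite('pics/w5.png',np.vstack([a[:300],cv2.resize(b,(512,224))]))"
```

```text
t 27.48 tcp [0.5181 0.3063 0.1915] rpy [-179.55    0.33  -84.3 ] F [-0.1 -0.5 -0.7] w 0.0612
total slide units [0.01  0.013 0.343] | mm [ 1.4  2.  51.5]
```

View pics/w5.png

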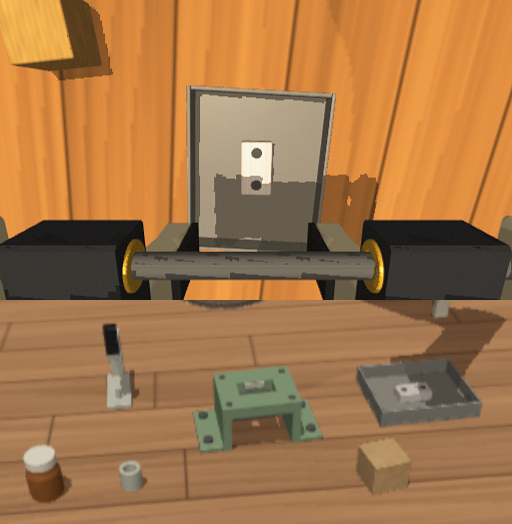

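The shoe lies flat in the middle of the tray (257,168). The tool stands upright at (118,370), and the bystanders are in place.

```bash
python3 -c "
from plant import r
print(r.close_job())"
```

```text
the job is handed in; nothing more can be done
None
```

I handed the job in at about 27.5 s, but the hand-in returned no verdict: the shoe was pushed out and lies flat in the tray, the tool stands upright clear of the die, and nothing else on the bench looked disturbed.

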